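Pack the socket case

TASK

Tidy the loose sockets on the garage bench back into the black case: the large socket goes in the widest round pocket, the tall socket in the middle-sized round pocket, the small socket in the narrowest round pocket and the adapter with the square tang in the square pocket, each left standing upright, the way up it stands now, right down on its pocket's floor. The plain spacer ring and the long hexagonal nut do not belong to the set: leave them standing where they are.

Things in the scene. Friction and masses are not known exactly. Their poses are not given: they have to be found in the camera images.
- large_socket: Large socket: plain chrome-steel cylinder 56 mm in diameter, 54 mm high, with a dark hexagonal opening (43 mm across corners) in its top; about 0.5 kg. Loose, standing upright on the bench. Origin at the centre of its underside, z up along its axis.
- tall_socket: Tall (deep) socket: plain chrome-steel cylinder 40 mm in diameter, 72 mm high, with a dark hexagonal opening (28 mm across corners) in its top; about 0.4 kg. Loose, standing upright on the bench. Origin at the centre of its underside, z up along its axis.
- small_socket: Small socket: plain chrome-steel cylinder 30 mm in diameter, 42 mm high, with a dark hexagonal opening (21 mm across corners) in its top; about 0.14 kg. Loose, standing upright on the bench. Origin at the centre of its underside, z up along its axis.
- adapter: Square-drive adapter: chrome-steel cylinder 40 mm in diameter and 40 mm high, with a solid steel square tang 19 x 19 mm, 20 mm tall, in the middle of its top (60 mm high in all); about 0.3 kg. Loose, standing upright on the bench. Origin at the centre of its underside, z up along its axis.
- spacer_ring: Spacer ring, a look-alike that does not belong: steel ring 56 mm outside, 30 mm high, with a round 34 mm hole right through; stays where it is. Loose, standing upright on the bench. Origin at the centre of its underside, z up along its axis.
- hex_nut: Long hexagonal nut, a look-alike that does not belong: six-sided on the outside, 42 mm across corners (36 mm across flats), 42 mm high, with a small round dark bore (24 mm) in its top; stays where it is. Loose, standing upright on the bench. Origin at the centre of its underside, z up along its axis.
- pocket_large: Grey plastic insert, 83 x 83 x 18 mm, fixed, with a round pocket 72 mm across, the widest, 10 mm deep, dark-floored, at its centre. Origin at the centre of its underside, z up, x, y along its sides; pocket floor 8 mm, top 18 mm above the origin. Four inserts in any arrangement fill the black case (180 mm square, rim 3 mm below their tops) two by two, 84 mm between centres.
- pocket_medium: Grey plastic insert, 83 x 83 x 18 mm, fixed, with a round pocket 56 mm across, the middle one of the three round ones, 10 mm deep, dark-floored, at its centre. Origin at the centre of its underside, z up, x, y along its sides; pocket floor 8 mm, top 18 mm above the origin. Four inserts in any arrangement fill the black case (180 mm square, rim 3 mm below their tops) two by two, 84 mm between centres.
- pocket_small: Grey plastic insert, 83 x 83 x 18 mm, fixed, with a round pocket 46 mm across, the narrowest, 10 mm deep, dark-floored, at its centre. Origin at the centre of its underside, z up, x, y along its sides; pocket floor 8 mm, top 18 mm above the origin. Four inserts in any arrangement fill the black case (180 mm square, rim 3 mm below their tops) two by two, 84 mm between centres.
- pocket_square: Grey plastic insert, 83 x 83 x 18 mm, fixed, with a square pocket 56 x 56 mm, its sides parallel to the insert's, 10 mm deep, dark-floored, at its centre. Origin at the centre of its underside, z up, x, y along its sides; pocket floor 8 mm, top 18 mm above the origin. Four inserts in any arrangement fill the black case (180 mm square, rim 3 mm below their tops) two by two, 84 mm between centres.
Not all that is in view belongs to the job. Leave any green or yellow look-alike of the tall_socket alone.

How it is judged:
At the end, for the whole second after the job is handed in: Each of the four pieces stands upright (within 0.15 rad) in its own pocket: centre within 12 mm of the pocket's, underside on the pocket floor (within 3 mm), released and at rest; the spacer ring and the hexagonal nut still stand within 20 mm of where they were (horizontal distance between large_socket and pocket_large below 0.012 m and z of large_socket in the frame of pocket_large between 0.004 and 0.011 m and angle between each of large_socket, tall_socket, small_socket, adapter, spacer_ring, hex_nut's own z axis and vertical below 0.15 rad and linear speed of each of large_socket, tall_socket, small_socket, adapter below 0.02 m/s and horizontal distance between tall_socket and pocket_medium below 0.012 m and z of tall_socket in the frame of pocket_medium between 0.004 and 0.011 m and horizontal distance between small_socket and pocket_small below 0.012 m and z of small_socket in the frame of pocket_small between 0.004 and 0.011 m and horizontal distance between adapter and pocket_square below 0.012 m and z of adapter in the frame of pocket_square between 0.004 and 0.011 m and distance of each of spacer_ring, hex_nut from where it was at the start of the episode below 0.02 m); the robot touches nothing.
It fails at once if the spacer ring or the hexagonal nut is moved more than 20 mm (distance of any of spacer_ring, hex_nut from where it was at the start of the episode above 0.02 m).
It also fails if it takes over 99 s, if anything falls off the work surface, if the arm or the gripper's body presses on something with over 40 N, if the wrist force passes 120 N, or if a joint passes its speed limit or range.

ROBOT

A 6-joint arm with a two-finger parallel gripper is mounted at the origin on the work surface. World frame = base frame: x ahead of the robot, y to its left, z up, the work surface at z = 0. Lengths are in m, angles in rad, forces in N, time in s.
With the tool pointing down it reaches from about 0.35 to 0.775 m from the base axis. Payload 5.5 kg.
Tool frame: the origin (TCP) lies on the centre line of the jaws, within the pads' length; the fingertips stand 11 mm ahead of it and the grasp point (between the pads) lies 8 mm behind it (env.tip_extent is the distance from the TCP to the fingertips, in m); z points along the fingers, y is the line along which they close (so a half turn about z gives the same grasp; the last joint's range is limited). The gripper opens to 85 mm and grips with 20 to 120 N. Pads are 22 mm wide; open, the fingers measure 114 mm over their backs; the gripper's body (76 mm by 85 mm) begins 54 mm behind the grasp point. The pads swing forward as they close: fully open they stand 13 mm farther back than shut.
Start: joints at [1.196, 0.313, 0.046, 1.304, 0, 1.431], TCP at [0.134, 0.559, 0.242] pointing down, gripper open.
Joint ranges: [-2.76, 2.76], [-0.86, 1.69], [-1.03, 1.26], [-2.2, 2.34], [-1.47, 1.5], [-3.14, 3.14]. Speed limits (rad/s): [2.57, 2.57, 3.14, 3.14, 3.14, 3.14].

INTERFACE

Orientations are given as a unit quaternion [w, x, y, z].
In Python, from workcell import env gives the robot as it stands.
- The arm moves only by the shell command python3 -m jog 'ROWS' [FORCE]. ROWS is JSON, a list of rows, each a list of 5 numbers: the gripper's target within -1 to 1 (shut at 1, half-way at 0, fully open at -1), then the shift along the tool's x, y, z in m, then the turn about the tool's z in degrees. In form: [[fingers, tx, ty, tz, turn], ...]. A call has 1 to 5 rows; each row shifts and turns the commanded pose from where the row before left it, along the tool's axes as they then stand; what a row does not reach is not made up. A row lasts 1/12 s, in which the tool goes at most 41.7 mm and 7.16 degrees, less where a joint would pass 70% of its speed; a pose out of reach is approached as far as the arm can. A call is refused whole if a number of a shift passes 0.0417 or a number of a turn 7.16, either way. A call with a gripper value outside its range is refused whole. The fingers move at their own pace and stop on an object; FORCE is the grip in N (left out, the last holds). Time passes only in rows, so rows that do not move let the fingers close. It gives the time, the measured TCP pose, the force, the opening and the grip force at its end, in the units of the state.
- env.get_state(): the state, without advancing time (a new reading comes with each control period).
- env.read_camera(name): name is "side" or "top"; returns a dict with "img" (420x560x3 uint8, red, green, blue), "fov_y" (degrees; the focal length in pixels is half the picture's height over the tangent of half this angle, whatever the lens; pixels are square), "cx", "cy" (the principal point, pixels), "D" ([k1, k2, p1, p2, k3] as OpenCV has them; the pictures are not rectified), "T" (4x4, takes a point from camera to world coordinates). Camera axes: x right, y up, looking along -z (the intrinsics and any distortion apply to the point x, -y, -z); pixel columns grow to the right and rows downward; lengths in m; the calibration is good to about 2 mm. A picture is of the moment at which its call begins. There is no depth.
- env.hand_in(): hands the job in; it is judged then, once.
The state is a dict: "clock": time; "joint_pos": joint angles; "qvel": joint speeds; "tau": joint torques, N m; "tcp_pos": TCP position; "orientation": TCP orientation; "wrist_force": force on the tool from outside, world axes, zero at the start; "ft_torque": the same for the moment, N m; "finger_gap": finger opening in m; "grip_force": force on a finger pad.
Only numpy, scipy, OpenCV 4.12 (cv2) and the standard library are available. Lean on these libraries where they do the work, as an engineer would, in place of code of your own. Each camera call takes 0.05 s, during which the arm holds its last target. There are 200 camera calls.

## Working session

There is one attempt and no reset: what is moved stays moved. The work goes in short steps, Python scripts to look and compute and a shell command to move; the robot and the scene stay as the last step left them, time stands still between calls to the robot, and variables do not carry over. Pictures are saved under pics/ and viewed, at most 14 in all, crops included, and the job is handed in when it is done.

```bash
mkdir -p pics
cat > h.py <<'E'
import numpy as np, cv2
from workcell import env
def K(c):
    f=c["img"].shape[0]/2/np.tan(np.radians(c["fov_y"])/2)
    return np.array([[f,0,c["cx"]],[0,f,c["cy"]],[0,0,1]])
def grab(n,out=None):
    c=env.read_camera(n); np.save(f"cal_{n}.npy",c,allow_pickle=True)
    if out: cv2.imwrite(out,c["img"][:,:,::-1])
    return c
def load(n): return np.load(f"cal_{n}.npy",allow_pickle=True).item()
def p2w(c,uv,z):
    uv=np.array(uv,float).reshape(-1,1,2)
    q=cv2.undistortPoints(uv,K(c),np.array(c["D"],float)).reshape(-1,2)
    T=np.array(c["T"]);d=np.c_[q[:,0],-q[:,1],-np.ones(len(q))]@T[:3,:3].T
    s=(np.broadcast_to(z,len(q))-T[2,3])/d[:,2]
    return T[:3,3]+d*s[:,None]
def w2p(c,P):
    T=np.array(c["T"]);L=(np.array(P,float).reshape(-1,3)-T[:3,3])@T[:3,:3]
    L=L*[1,-1,-1]
    return cv2.projectPoints(L.reshape(-1,1,3),np.zeros(3),np.zeros(3),K(c),np.array(c["D"],float))[0].reshape(-1,2)
E
python3 - <<'E'
from h import *
np.set_printoptions(precision=4,suppress=True)
for n in("top","side"):
    c=grab(n,f"pics/{n}0.png"); print(c["fov_y"],c["D"],c["T"])
print(env.get_state())
E
```

```text
46.12132439526637 [0.0608 0.     0.     0.     0.    ] [[ 0.0287  0.9925 -0.1191  0.4228]
 [-0.9996  0.0278 -0.0098  0.0073]
 [-0.0064  0.1194  0.9928  1.1377]
 [ 0.      0.      0.      1.    ]]
47.432970279300505 [-0.0254  0.      0.      0.      0.    ] [[ 0.7134  0.4434 -0.5427 -0.0599]
 [-0.7007  0.4649 -0.5412 -0.6296]
 [ 0.0124  0.7664  0.6423  0.777 ]
 [ 0.      0.      0.      1.    ]]
{'clock': 0.1, 'joint_pos': array([1.1964, 0.3139, 0.0451, 1.3036, 0.    , 1.4312]), 'qvel': array([ 0.001 , -0.0028,  0.0015, -0.0004, -0.001 , -0.0007]), 'tau': array([  0.0027, -48.1727,  29.9244,   0.0127,  -0.0001,   0.    ]), 'tcp_pos': array([0.1336, 0.5588, 0.2415]), 'orientation': array([-0.0002,  0.1171,  0.9931, -0.0008]), 'wrist_force': array([-0.3285, -0.3849, -0.1483]), 'ft_torque': array([ 0.0217,  0.011 , -0.0416]), 'grip_force': 0.0, 'finger_gap': 0.08546202818227426}
```

View pics/top0.png

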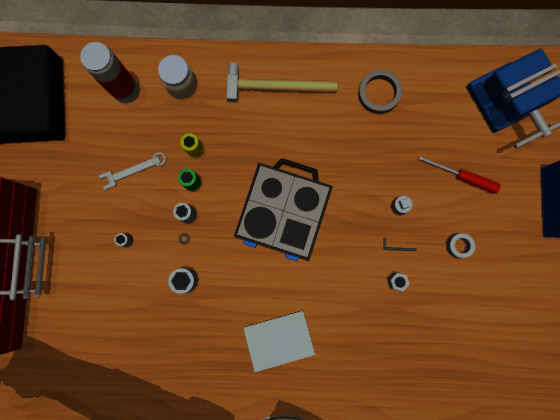

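View pics/side0.png

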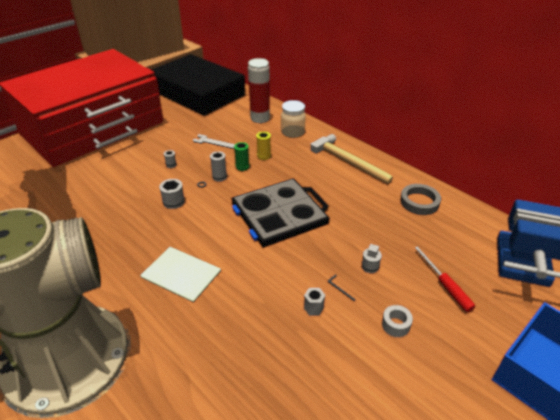

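Candidates (top picture): large socket at (181,281), with the spacer ring at (461,246) and the grey ring at (380,92) as look-alikes. Tall socket at (184,212), with green (189,179) and yellow (190,142). Small socket at (122,240), with the hex nut at (400,282) and a tiny ring at (184,239). Adapter at (403,205). Pockets in the case: medium or small at (271,188) and (306,199), large at (260,222), square at (295,234). Next, one close crop to check.

Run:
```python
from h import *
im=cv2.imread("pics/top0.png")
def cr(x,y,w,h,s=4): return cv2.resize(im[y:y+h,x:x+w],None,fx=s,fy=s,interpolation=cv2.INTER_CUBIC)
a=cr(105,190,100,110); b=cr(235,160,100,110)
cv2.imwrite("pics/crop1.png",np.hstack([a[:, :400],b[:, :400]])[:440])
c=cr(380,185,100,110,5); cv2.imwrite("pics/crop2.png",c)
```

```text
(no output)
```

View pics/crop1.png

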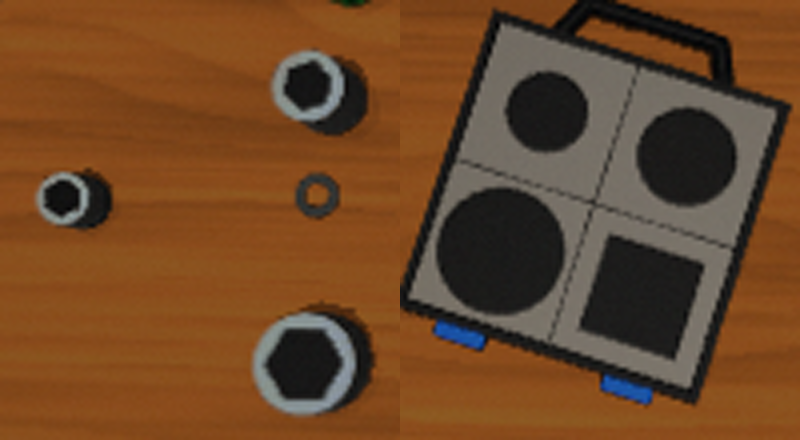

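View pics/crop2.png

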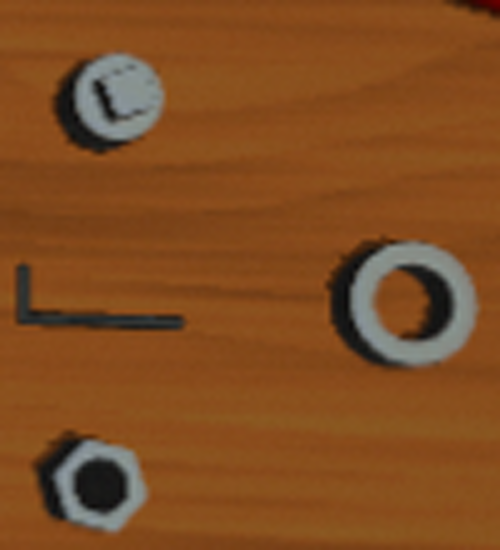

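Crop 1 shows the tall socket at (182,211), the small at (121,239) and the large at (181,281), with hexagonal holes. The pockets are small (271,188), medium (307,199), large (260,223) and square (295,234). Crop 2 shows the adapter with its square tang at (404,204), the plain ring at (461,246) and the hex nut at (400,282).

Run:
```python
from h import *
np.set_printoptions(precision=4,suppress=True)
c=load("top")
names="tall small large adapter tang nut ring | psmall pmed plarge psq".replace("| ","").split()
cr=[(308,86,0),(64,197,0),(304,363,0),(118,97,2),(130,92,2),(102,486,2),(413,304,2),(546,111,1),(687,157,1),(500,251,1),(642,297,1)]
z=[.072,.042,.054,.04,.06,.042,.03,.02,.02,.02,.02]
o=[(105,190,4,0),(235,160,4,400),(380,185,5,0)]
uv=[((u-o[k][3]+.5)/o[k][2]-.5+o[k][0],(v+.5)/o[k][2]-.5+o[k][1]) for u,v,k in cr]
P=p2w(c,uv,z)
for n,p in zip(names,P): print(n,p, "r%.3f th%.1f"%(np.hypot(*p[:2]),np.degrees(np.arctan2(p[1],p[0]))))
ps,pm,pl,pq=P[-4:]
print("sides",[np.linalg.norm(a-b) for a,b in((ps,pm),(pl,pq),(ps,pl),(pm,pq))])
d=(pm-ps)+(pq-pl); print("ang",np.degrees(np.arctan2(d[1],d[0])), "centre",P[-4:].mean(0))
s=load("side"); print(w2p(s,np.c_[P[:,:2],z]))
```

```text
tall [0.5451 0.237  0.072 ] r0.594 th23.5
small [0.483  0.3744 0.042 ] r0.611 th37.8
large [0.3958 0.2348 0.054 ] r0.460 th30.7
adapter [ 0.5786 -0.2509  0.04  ] r0.631 th-23.4
tang [ 0.5782 -0.2514  0.06  ] r0.630 th-23.5
nut [ 0.4064 -0.2431  0.042 ] r0.474 th-30.9
ring [ 0.4908 -0.3827  0.03  ] r0.622 th-37.9
psmall [0.6117 0.0461 0.02  ] r0.613 th4.3
pmed [ 0.5872 -0.0354  0.02  ] r0.588 th-3.5
plarge [0.5302 0.0697 0.02  ] r0.535 th7.5
psq [ 0.5063 -0.0118  0.02  ] r0.506 th-1.3
sides [np.float64(0.08505567318610555), np.float64(0.08488553901209478), np.float64(0.08476424608514996), np.float64(0.08430953598622952)]
ang -106.5287781267995 centre [0.5589 0.0171 0.02  ]
[[217.5053 155.4941]
 [169.4827 152.9724]
 [170.8092 185.3198]
 [372.2898 254.6999]
 [373.5334 248.3304]
 [314.9173 295.8591]
 [398.0036 317.0501]
 [286.4801 193.0177]
 [302.7698 212.4874]
 [256.3394 202.8143]
 [271.6877 223.2212]]
```

Run:
```python
import cv2
im=cv2.imread("pics/side0.png")
cv2.imwrite("pics/crop3.png",cv2.resize(im[135:325,150:416],None,fx=3,fy=3,interpolation=cv2.INTER_CUBIC))
```

```text
(no output)
```

View pics/crop3.png

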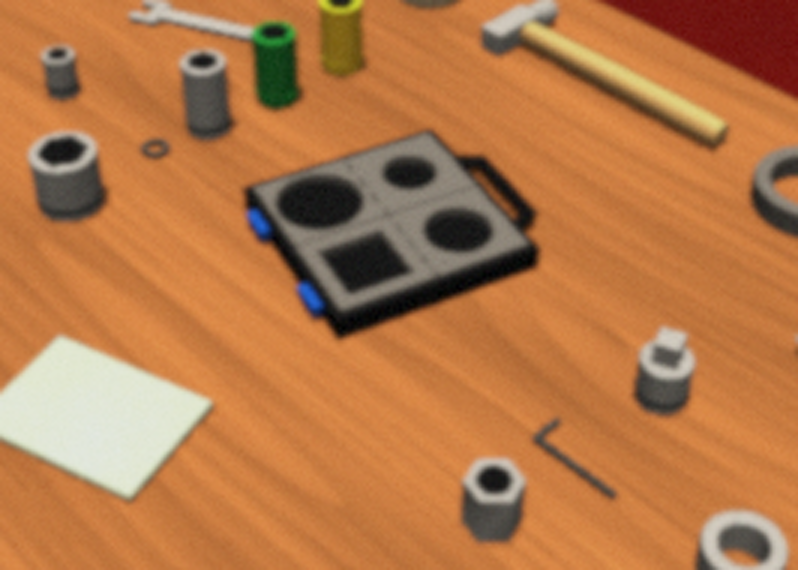

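Side crop confirms this: projected positions agree within about 1 px (tall at (218,156), large at (171,185), pockets at (286,192), (302,212) and (257,202)). First I turn the jaws so they close along the case diagonal, tool y yaw 118.5°.

```bash
cat >> h.py <<'E'
from scipy.spatial.transform import Rotation as Ro
OBJ=dict(tall=(.5451,.2370),small=(.4830,.3744),large=(.3958,.2348),adapter=(.5784,-.2511),
 ps=(.6117,.0461),pm=(.5872,-.0354),pl=(.5302,.0697),pq=(.5063,-.0118))
def to(name,z):
    s=env.get_state(); R=Ro.from_quat(np.roll(s["orientation"],-1)).as_matrix()
    t=np.array([*(OBJ[name] if isinstance(name,str) else name),z])
    d=R.T@(t-s["tcp_pos"])
    print("t%.2f yaw_y %.1f tilt %.2f"%(s["clock"],np.degrees(np.arctan2(R[1,1],R[0,1])),np.degrees(np.arccos(-R[2,2]))),
      "pos",s["tcp_pos"].round(4),"gap %.4f grip %.1f"%(s["finger_gap"],s["grip_force"]),"F",s["wrist_force"].round(1))
    print(" -> shift mm",(d*1000).round(1),"rows@.035",abs(d).max()/.035)
E
python3 -m jog '[[-1,0,0,0,-7],[-1,0,0,0,-7],[-1,0,0,0,-7],[-1,0,0,0,-7],[-1,0,0,0,-7]]' 60; python3 -m jog '[[-1,0,0,0,-7],[-1,0,0,0,0]]'; python3 -c "
from h import *
to('large',.15);print(env.tip_extent)"
```

```text
clock: 0.52
tcp_pos: [0.1337, 0.559, 0.2418]
orientation: [-0.0, -0.19, 0.982, -0.0]
wrist_force: [-0.3, -0.3, 0.4]
finger_gap: 0.0854
grip_force: 0.0
clock: 0.68
tcp_pos: [0.1337, 0.5589, 0.2418]
orientation: [-0.0, -0.248, 0.969, -0.0]
wrist_force: [-0.3, 0.6, 0.1]
finger_gap: 0.0851
grip_force: 0.0
t0.68 yaw_y 118.7 tilt 0.06 pos [0.1337 0.5589 0.2418] gap 0.0851 grip 0.0 F [-0.3  0.6  0.1]
 -> shift mm [ -74.2 -410.2   92. ] rows@.035 11.718621172877514
0.011
```

```bash
R='x'; python3 -m jog '[[-1,-0.0074,-0.041,0.0092,0],[-1,-0.0074,-0.041,0.0092,0],[-1,-0.0074,-0.041,0.0092,0],[-1,-0.0074,-0.041,0.0092,0],[-1,-0.0074,-0.041,0.0092,0]]' >/dev/null; python3 -m jog '[[-1,-0.0074,-0.041,0.0092,0],[-1,-0.0074,-0.041,0.0092,0],[-1,-0.0074,-0.041,0.0092,0],[-1,-0.0074,-0.041,0.0092,0],[-1,-0.0074,-0.041,0.0092,0]]' >/dev/null; python3 -m jog '[[-1,0,0,0,0],[-1,0,0,0,0]]'; python3 -c "
from h import *
to('large',.03);grab('top','pics/top1.png')
im=cv2.imread('pics/top1.png');cv2.imwrite('pics/c4.png',cv2.resize(im[210:350,110:260],None,fx=4,fy=4,interpolation=cv2.INTER_CUBIC))"
```

```text
clock: 1.68
tcp_pos: [0.3894, 0.2401, 0.1518]
orientation: [-0.001, -0.242, 0.97, 0.0]
wrist_force: [-1.0, 0.3, 0.9]
finger_gap: 0.0853
grip_force: 0.0
t1.68 yaw_y 118.1 tilt 0.08 pos [0.3894 0.2401 0.1518] gap 0.0853 grip 0.0 F [-1.   0.3  0.9]
 -> shift mm [ -3.3  -7.8 121.8] rows@.035 3.479950405620743
```

View pics/c4.png

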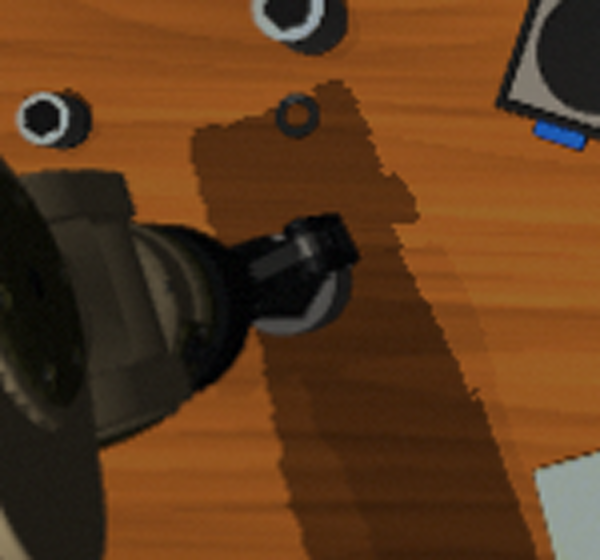

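The arm stands over the large socket at (300,300) in the crop, hiding part of it. I correct a few mm and go down.

```bash
python3 -m jog '[[-1,-0.0033,-0.0078,0.01,0],[-1,0,0,0.028,0],[-1,0,0,0.028,0],[-1,0,0,0.028,0],[-1,0,0,0.027,0]]' ; python3 -m jog '[[-1,0,0,0,0],[-1,0,0,0,0]]' >/dev/null;python3 -c "
from h import *
to('large',.03)"; python3 -m jog '[[0.2,0,0,0,0],[0.5,0,0,0,0],[1,0,0,0,0],[1,0,0,0,0],[1,0,0,0,0]]' 60;python3 -m jog '[[1,0,0,0,0],[1,0,0,0,0],[1,0,0,0,0]]'
```

```text
clock: 2.15
tcp_pos: [0.3945, 0.2381, 0.0301]
orientation: [0.0, -0.248, 0.969, 0.0]
wrist_force: [0.5, -0.8, -0.5]
finger_gap: 0.0854
grip_force: 0.0
t2.32 yaw_y 118.7 tilt 0.22 pos [0.3932 0.2373 0.0304] gap 0.0854 grip 0.0 F [-0.2 -0.8  0.3]
 -> shift mm [-1.1 -3.4  0.4] rows@.035 0.09792536164687837
clock: 2.73
tcp_pos: [0.397, 0.2375, 0.0337]
orientation: [0.002, -0.247, 0.969, 0.0]
wrist_force: [-0.5, -0.3, 5.5]
finger_gap: 0.0549
grip_force: 62.7
clock: 2.98
tcp_pos: [0.3971, 0.2375, 0.0337]
orientation: [0.002, -0.247, 0.969, 0.0]
wrist_force: [-0.7, -0.2, 5.5]
finger_gap: 0.0549
grip_force: 62.8
```

```bash
python3 -m jog '[[1,0,0,-0.015,0],[1,0,0,-0.025,0],[1,0,0,-0.025,0],[1,0,0,-0.025,0],[1,0,0,-0.01,0]]' ; python3 -m jog '[[1,0,0,0,0],[1,0,0,0,0]]' ;python3 -c "
from h import *
to('pl',.13)"
```

```text
clock: 3.4
tcp_pos: [0.3969, 0.2375, 0.1355]
orientation: [0.003, -0.247, 0.969, 0.0]
wrist_force: [0.9, 0.7, -4.5]
finger_gap: 0.0546
grip_force: 64.9
clock: 3.57
tcp_pos: [0.3957, 0.237, 0.1323]
orientation: [0.001, -0.247, 0.969, 0.0]
wrist_force: [0.4, 0.4, -5.2]
finger_gap: 0.0545
grip_force: 64.9
t3.57 yaw_y 118.5 tilt 0.13 pos [0.3957 0.237  0.1323] gap 0.0545 grip 64.9 F [ 0.4  0.4 -5.2]
 -> shift mm [ -38.2 -211.2    2.4] rows@.035 6.035049444471777
```

```bash
python3 -m jog '[[1,-0.003,-0.015,0,0],[1,-0.0065,-0.036,0,0],[1,-0.0065,-0.036,0,0],[1,-0.0065,-0.036,0,0],[1,-0.0065,-0.036,0,0]]' >/dev/null; python3 -m jog '[[1,-0.0065,-0.036,0,0],[1,-0.003,-0.016,0,0],[1,0,0,0,0],[1,0,0,0,0],[1,0,0,0,0]]' ;python3 -c "
from h import *
to('pl',.045)"
```

```text
clock: 4.4
tcp_pos: [0.5282, 0.0703, 0.1301]
orientation: [-0.002, -0.247, 0.969, 0.001]
wrist_force: [-0.6, 0.8, -3.8]
finger_gap: 0.0543
grip_force: 65.3
t4.40 yaw_y 118.5 tilt 0.20 pos [0.5282 0.0703 0.1301] gap 0.0543 grip 65.3 F [-0.6  0.8 -3.8]
 -> shift mm [-1.7 -1.7 85.1] rows@.035 2.431929656668654
```

```bash
python3 -m jog '[[1,-0.0017,-0.0017,0.022,0],[1,0,0,0.025,0],[1,0,0,0.025,0],[1,0,0,0.006,0],[1,0,0,0,0]]'; python3 -m jog '[[1,0,0,0,0],[1,0,0,0.002,0],[1,0,0,0,0]]'; python3 -m jog '[[1,0,0,0.002,0],[1,0,0,0,0]]'; python3 -m jog '[[1,0,0,0.002,0],[1,0,0,0,0]]'
```

```text
clock: 4.82
tcp_pos: [0.5289, 0.0704, 0.0513]
orientation: [-0.003, -0.247, 0.969, 0.001]
wrist_force: [0.2, -0.1, -4.3]
finger_gap: 0.0544
grip_force: 65.5
clock: 5.07
tcp_pos: [0.5333, 0.0695, 0.0528]
orientation: [0.001, -0.247, 0.969, -0.0]
wrist_force: [-0.6, -0.3, -4.2]
finger_gap: 0.0544
grip_force: 65.5
clock: 5.23
tcp_pos: [0.5327, 0.0692, 0.0501]
orientation: [0.001, -0.247, 0.969, -0.0]
wrist_force: [-0.1, -0.7, -4.1]
finger_gap: 0.0544
grip_force: 65.5
clock: 5.4
tcp_pos: [0.5321, 0.0691, 0.0474]
orientation: [0.0, -0.246, 0.969, 0.0]
wrist_force: [0.8, 1.1, -4.3]
finger_gap: 0.0548
grip_force: 65.5
```

```bash
python3 -m jog '[[1,0,0,0.0015,0],[1,0,0,0,0]]'|sed -n '2p;4p'; python3 -m jog '[[1,0,0,0.0015,0],[1,0,0,0,0]]'|sed -n '2p;4p'; python3 -m jog '[[1,0,0,0.0015,0],[1,0,0,0,0]]'|sed -n '2p;4p'
```

```text
tcp_pos: [0.5322, 0.0691, 0.0467]
wrist_force: [-2.4, -0.8, 3.4]
tcp_pos: [0.5322, 0.0691, 0.0467]
wrist_force: [-7.7, -0.8, 15.4]
tcp_pos: [0.5323, 0.0691, 0.0466]
wrist_force: [-11.6, -1.0, 28.3]
```

```bash
python3 -c "
from h import *
grab('side','pics/s1.png')
im=cv2.imread('pics/s1.png');cv2.imwrite('pics/c5.png',cv2.resize(im[130:260,200:360],None,fx=4,fy=4,interpolation=cv2.INTER_CUBIC))"
```

```text
(no output)
```

View pics/c5.png

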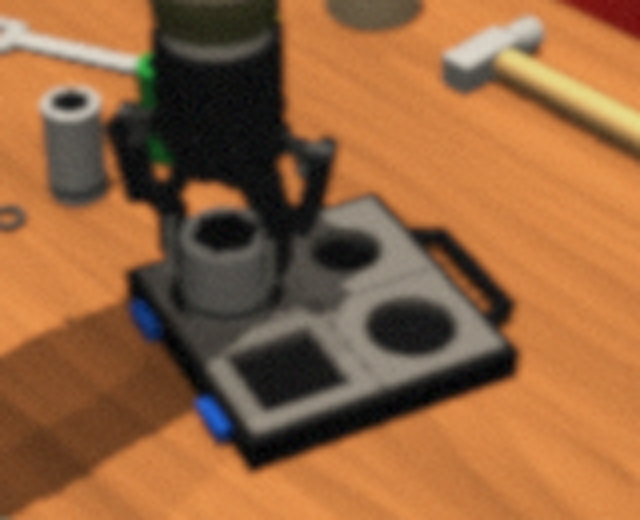

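The large socket sits inside the wide pocket (crop (225,290), dark pocket rim visible around its foot), and it meets the floor at TCP z 0.047. I ease off, release and rise.

```bash
python3 -m jog '[[1,0,0,-0.003,0],[0.1,0,0,0,0],[-0.3,0,0,0,0],[-0.3,0,0,0,0],[-0.6,0,0,0,0]]'; python3 -m jog '[[-0.8,0,0,-0.02,0],[-0.8,0,0,-0.04,0],[-1,0,0,-0.04,0],[-1,0,0,0,0],[-1,0,0,0,0]]'; python3 -c "
from h import *
to('tall',.15)
c=grab('side','pics/s2.png')
for z in(.062,.065,.068,.075):print(z,w2p(c,[.532,.0691,z]))
im=cv2.imread('pics/s2.png');cv2.imwrite('pics/c6.png',cv2.resize(im[160:240,210:330],None,fx=6,fy=6,interpolation=cv2.INTER_CUBIC))"
```

```text
clock: 6.37
tcp_pos: [0.5327, 0.0692, 0.0459]
orientation: [0.0, -0.247, 0.969, -0.0]
wrist_force: [-0.5, -0.3, -0.6]
finger_gap: 0.0662
grip_force: 0.0
clock: 6.78
tcp_pos: [0.5347, 0.0692, 0.1486]
orientation: [0.003, -0.247, 0.969, -0.001]
wrist_force: [0.1, 0.1, 0.1]
finger_gap: 0.0858
grip_force: 0.0
t6.78 yaw_y 118.5 tilt 0.36 pos [0.5347 0.0692 0.1486] gap 0.0858 grip 0.0 F [0.1 0.1 0.1]
 -> shift mm [-89.4 142.4  -1.4] rows@.035 4.069555012347616
0.062 [[256.52221174 189.26836541]]
0.065 [[256.48533905 188.29142081]]
0.068 [[256.44835034 187.31122738]]
0.075 [[256.36158919 185.01138717]]
```

View pics/c6.png

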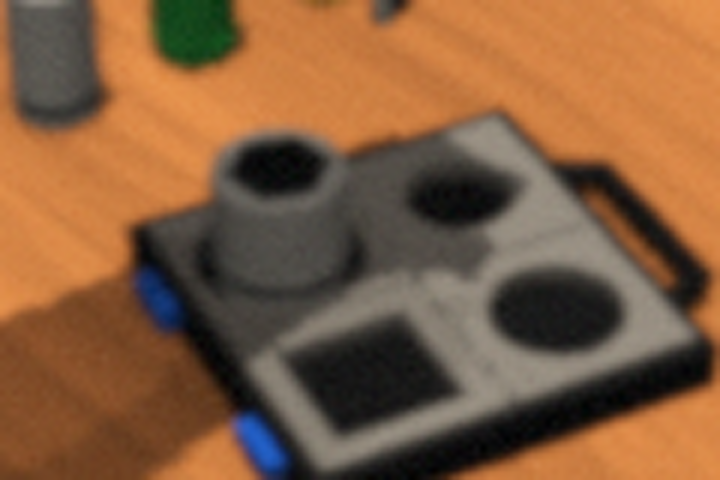

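The large socket stands centred in its pocket, upright, its top at (256.7,188.2) in the picture, which means z ≈ 0.065, so it is on the floor at about 0.011. Next, the tall socket.

```bash
python3 -m jog '[[-1,-0.0223,0.0356,0,0],[-1,-0.0223,0.0356,0,0],[-1,-0.0223,0.0356,0,0],[-1,-0.0223,0.0356,0,0],[-1,0,0,0,0]]' >/dev/null; python3 -m jog '[[-1,0,0,0,0],[-1,0,0,0,0]]' >/dev/null; python3 -c "
from h import *
to('tall',.035)"
```

```text
t7.42 yaw_y 118.6 tilt 0.20 pos [0.5412 0.2354 0.144 ] gap 0.0853 grip 0.0 F [-0.4 -0.1  0.3]
 -> shift mm [ -4.6  -0.5 109. ] rows@.035 3.1143286164230077
```

```bash
python3 -m jog '[[-1,-0.004,0,0.015,0],[-1,0,0,0.025,0],[-1,0,0,0.028,0],[-1,0,0,0.028,0],[-1,0,0,0.013,0]]' >/dev/null; python3 -m jog '[[-1,0,0,0,0],[-1,0,0,0,0]]' >/dev/null;python3 -c "
from h import *
to('tall',.035)"; python3 -m jog '[[0,0,0,0,0],[0.3,0,0,0,0],[1,0,0,0,0],[1,0,0,0,0],[1,0,0,0,0]]' 60 >/dev/null;python3 -m jog '[[1,0,0,0,0],[1,0,0,0,0],[1,0,0,0,0]]'; python3 -m jog '[[1,0,0,-0.015,0],[1,0,0,-0.03,0],[1,0,0,-0.03,0],[1,0,0,-0.025,0],[1,0,0,-0.01,0]]' >/dev/null; python3 -m jog '[[1,0,0,0,0],[1,0,0,0,0]]' ;python3 -c "
from h import *
to('pm',.145)"
```

```text
t8.00 yaw_y 118.4 tilt 0.18 pos [0.545  0.2356 0.0359] gap 0.0855 grip 0.0 F [ 0.7 -0.6  0.5]
 -> shift mm [-0.7  1.2  0.9] rows@.035 0.034092507452645464
clock: 8.67
tcp_pos: [0.5468, 0.2378, 0.0384]
orientation: [0.001, -0.247, 0.969, -0.0]
wrist_force: [-0.8, -0.2, 5.9]
finger_gap: 0.039
grip_force: 59.8
clock: 9.25
tcp_pos: [0.5456, 0.2374, 0.1461]
orientation: [-0.0, -0.247, 0.969, 0.0]
wrist_force: [-0.8, -1.7, -5.1]
finger_gap: 0.0391
grip_force: 61.2
t9.25 yaw_y 118.6 tilt 0.03 pos [0.5456 0.2374 0.1461] gap 0.0391 grip 61.2 F [-0.8 -1.7 -5.1]
 -> shift mm [  93.8 -259.5    1.1] rows@.035 7.414868401996044
```

```bash
python3 -m jog '[[1,0.008,-0.022,0,0],[1,0.013,-0.036,0,0],[1,0.013,-0.036,0,0],[1,0.013,-0.036,0,0],[1,0.013,-0.036,0,0]]' >/dev/null; python3 -m jog '[[1,0.013,-0.036,0,0],[1,0.013,-0.036,0,0],[1,0.008,-0.022,0,0],[1,0,0,0,0],[1,0,0,0,0]]' >/dev/null;python3 -m jog '[[1,0,0,0,0]]' >/dev/null;python3 -c "
from h import *
to('pm',.055)"
```

```text
t10.17 yaw_y 118.5 tilt 0.25 pos [ 0.5861 -0.0354  0.1446] gap 0.0386 grip 62.0 F [ 0.7  0.1 -4.6]
 -> shift mm [-1.3 -0.8 89.6] rows@.035 2.5612567782071025
```

```bash
python3 -m jog '[[1,-0.0013,0,0.015,0],[1,0,0,0.028,0],[1,0,0,0.028,0],[1,0,0,0.015,0],[1,0,0,0,0]]' >/dev/null; python3 -m jog '[[1,0,0,0,0],[1,0,0,0,0]]'|sed -n '2p;4p'; python3 -m jog '[[1,0,0,0.002,0],[1,0,0,0,0]]'|sed -n '2p;4p'; python3 -m jog '[[1,0,0,0.002,0],[1,0,0,0,0]]'|sed -n '2p;4p'; python3 -m jog '[[1,0,0,0.002,0],[1,0,0,0,0]]'|sed -n '2p;4p'
```

```text
tcp_pos: [0.5893, -0.0344, 0.0617]
wrist_force: [0.9, 0.7, -3.8]
tcp_pos: [0.5898, -0.0351, 0.0602]
wrist_force: [0.0, 0.1, -5.5]
tcp_pos: [0.5891, -0.0353, 0.0574]
wrist_force: [-0.8, 0.3, -5.2]
tcp_pos: [0.5886, -0.0353, 0.0548]
wrist_force: [0.6, 0.1, -5.0]
```

```bash
python3 -m jog '[[1,0,0,0.0015,0],[1,0,0,0,0]]'|sed -n '2p;4p'; python3 -m jog '[[1,0,0,0.0015,0],[1,0,0,0,0]]'|sed -n '2p;4p'; python3 -m jog '[[1,0,0,0.0015,0],[1,0,0,0,0]]'|sed -n '2p;4p'; python3 -m jog '[[1,0,0,0.001,0],[1,0,0,0,0]]'|sed -n '2p;4p'
```

```text
tcp_pos: [0.5886, -0.0353, 0.0531]
wrist_force: [-0.8, 0.2, -5.5]
tcp_pos: [0.5886, -0.0352, 0.0516]
wrist_force: [-0.8, 0.7, -4.0]
tcp_pos: [0.5887, -0.0352, 0.0515]
wrist_force: [-3.1, 1.3, 4.0]
tcp_pos: [0.5887, -0.0352, 0.0514]
wrist_force: [-5.3, 0.3, 10.9]
```

```bash
python3 -m jog '[[1,0,0,-0.0015,0],[0.4,0,0,0,0],[0,0,0,0,0],[0,0,0,0,0],[-0.3,0,0,0,0]]'|tail -2; python3 -m jog '[[-0.3,0,0,-0.02,0],[-0.3,0,0,-0.04,0],[-1,0,0,-0.04,0],[-1,0,0,0,0],[-1,0,0,0,0]]'>/dev/null; python3 -c "
from h import *
to('small',.15)"
```

```text
finger_gap: 0.0531
grip_force: 0.0
t12.75 yaw_y 118.5 tilt 0.41 pos [ 0.5913 -0.0357  0.1543] gap 0.0851 grip 0.0 F [-0.5 -0.7 -0.9]
 -> shift mm [-100.9  412.     3. ] rows@.035 11.772559582689466
```

```bash
python3 -m jog '[[-1,-0.0045,0.0185,0,0],[-1,-0.0092,0.0375,0,0],[-1,-0.0092,0.0375,0,0],[-1,-0.0092,0.0375,0,0],[-1,-0.0092,0.0375,0,0]]' >/dev/null;python3 -m jog '[[-1,-0.0092,0.0375,0,0],[-1,-0.0092,0.0375,0,0],[-1,-0.0092,0.0375,0,0],[-1,-0.0092,0.0375,0,0],[-1,-0.0092,0.0375,0,0]]' >/dev/null;python3 -m jog '[[-1,-0.0092,0.0375,0,0],[-1,-0.0045,0.0185,0,0],[-1,0,0,0,0],[-1,0,0,0,0],[-1,0,0,0,0]]' >/dev/null; python3 -c "
from h import *
to('small',.03)
c=grab('top','pics/top2.png')
im=cv2.imread('pics/top2.png');cv2.imwrite('pics/c7.png',cv2.resize(im[160:270,85:335],None,fx=3,fy=3,interpolation=cv2.INTER_CUBIC))"
```

```text
t14.00 yaw_y 118.5 tilt 0.12 pos [0.4801 0.3741 0.1497] gap 0.0856 grip 0.0 F [ 0.3  0.2 -0.3]
 -> shift mm [ -2.9  -1.1 119.7] rows@.035 3.4204295327632166
```

View pics/c7.png

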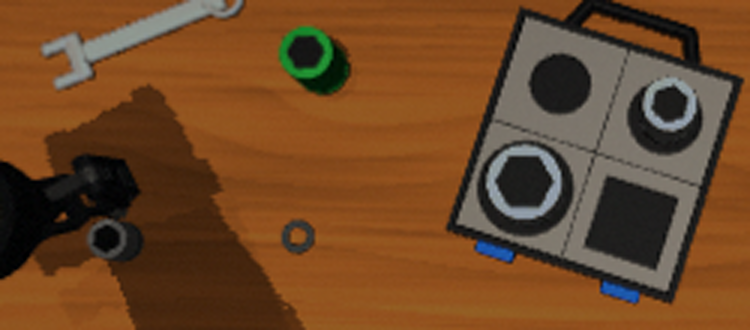

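Large and tall stand in their pockets (crop (523,180) and (670,105)). The gripper is over the small socket (crop (108,240)).

```bash
python3 -m jog '[[-1,-0.003,-0.001,0.015,0],[-1,0,0,0.03,0],[-1,0,0,0.03,0],[-1,0,0,0.03,0],[-1,0,0,0.015,0]]' >/dev/null; python3 -m jog '[[-1,0,0,0,0],[-1,0,0,0,0]]' >/dev/null;python3 -c "
from h import *
to('small',.029)"; python3 -m jog '[[0,0,0,0,0],[0.4,0,0,0,0],[1,0,0,0,0],[1,0,0,0,0],[1,0,0,0,0]]' 40 >/dev/null;python3 -m jog '[[1,0,0,0,0],[1,0,0,0,0],[1,0,0,0,0]]'; python3 -m jog '[[1,0,0,-0.015,0],[1,0,0,-0.03,0],[1,0,0,-0.03,0],[1,0,0,-0.025,0],[1,0,0,-0.01,0]]' >/dev/null; python3 -m jog '[[1,0,0,0,0],[1,0,0,0,0]]' ;python3 -c "
from h import *
to('ps',.145)"
```

```text
t14.63 yaw_y 118.4 tilt 0.14 pos [0.4836 0.3738 0.0302] gap 0.0855 grip 0.0 F [ 1.4 -0.1  0.3]
 -> shift mm [0.2 0.8 1.2] rows@.035 0.035283206572399826
clock: 15.3
tcp_pos: [0.4844, 0.3759, 0.0323]
orientation: [0.001, -0.247, 0.969, 0.0]
wrist_force: [-0.7, -0.8, 5.3]
finger_gap: 0.0286
grip_force: 39.3
clock: 15.88
tcp_pos: [0.4835, 0.3755, 0.1404]
orientation: [-0.0, -0.247, 0.969, 0.0]
wrist_force: [-0.8, -0.5, -1.8]
finger_gap: 0.0284
grip_force: 39.9
t15.88 yaw_y 118.6 tilt 0.00 pos [0.4835 0.3755 0.1404] gap 0.0284 grip 39.9 F [-0.8 -0.5 -1.8]
 -> shift mm [  44.8 -350.6   -4.6] rows@.035 10.016662080023837
```

```bash
python3 -m jog '[[1,0.0028,-0.023,0,0],[1,0.0049,-0.038,0,0],[1,0.0049,-0.038,0,0],[1,0.0049,-0.038,0,0],[1,0.0049,-0.038,0,0]]' >/dev/null; python3 -m jog '[[1,0.0049,-0.038,0,0],[1,0.0049,-0.038,0,0],[1,0.0049,-0.038,0,0],[1,0.0049,-0.038,0,0],[1,0.0028,-0.023,0,0]]' >/dev/null;python3 -m jog '[[1,0,0,0,0],[1,0,0,0,0],[1,0,0,0,0]]' >/dev/null;python3 -c "
from h import *
to('ps',.05)"
```

```text
t16.97 yaw_y 118.5 tilt 0.24 pos [0.6101 0.0469 0.1387] gap 0.0288 grip 40.0 F [-0.3  0.3 -1.5]
 -> shift mm [-1.3 -1.7 88.7] rows@.035 2.5349219702995467
```

```bash
python3 -m jog '[[1,-0.0013,-0.0017,0.016,0],[1,0,0,0.028,0],[1,0,0,0.028,0],[1,0,0,0.016,0],[1,0,0,0,0]]' >/dev/null; python3 -m jog '[[1,0,0,0,0],[1,0,0,0,0]]'|sed -n '2p;4p'; python3 -m jog '[[1,0,0,0.0015,0],[1,0,0,0,0]]'|sed -n '2p;4p'; python3 -m jog '[[1,0,0,0.0015,0],[1,0,0,0,0]]'|sed -n '2p;4p'; python3 -m jog '[[1,0,0,0.0015,0],[1,0,0,0,0]]'|sed -n '2p;4p'
```

```text
tcp_pos: [0.6139, 0.0468, 0.0538]
wrist_force: [0.2, 0.1, -1.1]
tcp_pos: [0.6146, 0.046, 0.0529]
wrist_force: [-0.4, 0.7, -1.1]
tcp_pos: [0.6139, 0.0457, 0.0505]
wrist_force: [0.5, -0.9, -1.0]
tcp_pos: [0.6135, 0.0457, 0.0484]
wrist_force: [1.0, 0.0, -1.7]
```

```bash
python3 -m jog '[[1,0,0,0.0015,0],[1,0,0,0,0]]'|sed -n '2p;4p'; python3 -m jog '[[1,0,0,0.0015,0],[1,0,0,0,0]]'|sed -n '2p;4p'; python3 -m jog '[[1,0,0,0.001,0],[1,0,0,0,0]]'|sed -n '2p;4p'
```

```text
tcp_pos: [0.6134, 0.0457, 0.0466]
wrist_force: [0.5, -0.2, -1.7]
tcp_pos: [0.6136, 0.0457, 0.0454]
wrist_force: [0.3, -0.1, -1.2]
tcp_pos: [0.6137, 0.0458, 0.0453]
wrist_force: [-2.1, -0.1, 5.0]
```

Contact at 0.0453, as expected for the floor. I release and go on to the adapter.

```bash
python3 -m jog '[[1,0,0,-0.001,0],[0.5,0,0,0,0],[0.2,0,0,0,0],[0.1,0,0,0,0],[0,0,0,0,0]]'|tail -2; python3 -m jog '[[0,0,0,-0.02,0],[0,0,0,-0.04,0],[-1,0,0,-0.04,0],[-1,0,0,0,0],[-1,0,0,0,0]]'>/dev/null; python3 -c "
from h import *
to('adapter',.15)"
```

```text
finger_gap: 0.0424
grip_force: 0.0
t19.38 yaw_y 118.5 tilt 0.40 pos [0.6159 0.0456 0.1488] gap 0.0772 grip 0.0 F [-0.2  0.1 -0.5]
 -> shift mm [ 174.8 -242.7   -1.3] rows@.035 6.934786968547583
```

```bash
python3 -m jog '[[-1,0.008,-0.012,0,0],[-1,0.0265,-0.0365,0,0],[-1,0.0265,-0.0365,0,0],[-1,0.0265,-0.0365,0,0],[-1,0.0265,-0.0365,0,0]]' >/dev/null;python3 -m jog '[[-1,0.0265,-0.0365,0,0],[-1,0.0265,-0.0365,0,0],[-1,0.008,-0.012,0,0],[-1,0,0,0,0],[-1,0,0,0,0]]' >/dev/null;python3 -m jog '[[-1,0,0,0,0]]'>/dev/null; python3 -c "
from h import *
to('adapter',.028)"
```

```text
t20.30 yaw_y 118.6 tilt 0.16 pos [ 0.5778 -0.2299  0.1442] gap 0.0857 grip 0.0 F [ 0.  -0.2  0. ]
 -> shift mm [  9.5 -19.2 116.1] rows@.035 3.318112313937231
```

Fell a bit short, so I finish the sideways move first and then go down.

```bash
python3 -m jog '[[-1,0.0095,-0.019,0,0],[-1,0,0,0,0],[-1,0,0,0,0],[-1,0,0,0,0]]' >/dev/null; python3 -c "
from h import *
to('adapter',.028)"; python3 -m jog '[[-1,0,0,0.015,0],[-1,0,0,0.03,0],[-1,0,0,0.03,0],[-1,0,0,0.028,0],[-1,0,0,0.01,0]]' >/dev/null; python3 -m jog '[[-1,0,0,0,0],[-1,0,0,0,0]]' >/dev/null;python3 -c "
from h import *
to('adapter',.028)"
```

```text
t20.63 yaw_y 118.6 tilt 0.07 pos [ 0.5794 -0.2504  0.1452] gap 0.0852 grip 0.0 F [ 0.5 -0.4  0. ]
 -> shift mm [  1.2  -0.3 117.2] rows@.035 3.347322547556821
t21.22 yaw_y 118.6 tilt 0.05 pos [ 0.5795 -0.2513  0.0327] gap 0.0853 grip 0.0 F [-0.4  0.3  0.4]
 -> shift mm [0.9 0.6 4.7] rows@.035 0.1350903104092249
```

```bash
python3 -m jog '[[0,0,0,0.004,0],[0.3,0,0,0,0],[1,0,0,0,0],[1,0,0,0,0],[1,0,0,0,0]]' 60 >/dev/null;python3 -m jog '[[1,0,0,0,0],[1,0,0,0,0],[1,0,0,0,0]]'; python3 -m jog '[[1,0,0,-0.015,0],[1,0,0,-0.03,0],[1,0,0,-0.03,0],[1,0,0,-0.025,0],[1,0,0,-0.01,0]]' >/dev/null; python3 -m jog '[[1,0,0,0,0],[1,0,0,0,0]]' ;python3 -c "
from h import *
to('pq',.145)"
```

```text
clock: 21.88
tcp_pos: [0.5802, -0.2525, 0.03]
orientation: [0.001, -0.247, 0.969, -0.001]
wrist_force: [-0.8, 1.0, 6.1]
finger_gap: 0.0382
grip_force: 60.8
clock: 22.47
tcp_pos: [0.5792, -0.2521, 0.1378]
orientation: [-0.0, -0.246, 0.969, 0.0]
wrist_force: [-0.3, -0.7, -4.5]
finger_gap: 0.0381
grip_force: 60.8
t22.47 yaw_y 118.5 tilt 0.01 pos [ 0.5792 -0.2521  0.1378] gap 0.0381 grip 60.8 F [-0.3 -0.7 -4.5]
 -> shift mm [-50.8 245.9  -7.1] rows@.035 7.026421510041476
```

```bash
python3 -m jog '[[1,-0.0038,0.018,-0.005,0],[1,-0.0072,0.035,0,0],[1,-0.0072,0.035,0,0],[1,-0.0072,0.035,0,0],[1,-0.0072,0.035,0,0]]' >/dev/null; python3 -m jog '[[1,-0.0072,0.035,0,0],[1,-0.0072,0.035,0,0],[1,-0.0038,0.018,0,0],[1,0,0,0,0],[1,0,0,0,0]]' >/dev/null;python3 -m jog '[[1,0,0,0,0],[1,0,0,0,0]]' >/dev/null;python3 -c "
from h import *
to('pq',.05)"
```

```text
t23.47 yaw_y 118.5 tilt 0.07 pos [ 0.5064 -0.0126  0.1425] gap 0.0383 grip 61.2 F [-0.6 -0.4 -3.3]
 -> shift mm [-0.4  0.7 92.5] rows@.035 2.6429170210632797
```

Contact expected near 0.043.

```bash
python3 -m jog '[[1,0,0,0.018,0],[1,0,0,0.028,0],[1,0,0,0.028,0],[1,0,0,0.018,0],[1,0,0,0,0]]' >/dev/null; python3 -m jog '[[1,0,0,0,0],[1,0,0,0,0]]'|sed -n '2p;4p'; python3 -m jog '[[1,0,0,0.0015,0],[1,0,0,0,0]]'|sed -n '2p;4p'; python3 -m jog '[[1,0,0,0.0015,0],[1,0,0,0,0]]'|sed -n '2p;4p'
```

```text
tcp_pos: [0.5074, -0.0126, 0.0523]
wrist_force: [1.4, -0.4, -3.6]
tcp_pos: [0.5077, -0.0122, 0.0512]
wrist_force: [-0.5, 0.2, -3.2]
tcp_pos: [0.5069, -0.0118, 0.049]
wrist_force: [0.7, 0.1, -2.9]
```

```bash
python3 -m jog '[[1,0,0,0.002,0],[1,0,0,0,0]]'|sed -n '2p;4p'; python3 -m jog '[[1,0,0,0.0015,0],[1,0,0,0,0]]'|sed -n '2p;4p'; python3 -m jog '[[1,0,0,0.0015,0],[1,0,0,0,0]]'|sed -n '2p;4p'; python3 -m jog '[[1,0,0,0.001,0],[1,0,0,0,0]]'|sed -n '2p;4p'
```

```text
tcp_pos: [0.5063, -0.0116, 0.0463]
wrist_force: [-0.2, 0.4, -3.0]
tcp_pos: [0.5063, -0.0116, 0.0447]
wrist_force: [0.4, -0.5, -3.7]
tcp_pos: [0.5063, -0.0117, 0.0432]
wrist_force: [0.1, 0.1, -2.5]
tcp_pos: [0.5063, -0.0117, 0.0431]
wrist_force: [-2.7, 0.9, 3.6]
```

Floor reached. Release, rise, draw aside and check.

```bash
python3 -m jog '[[1,0,0,-0.001,0],[0.4,0,0,0,0],[0.1,0,0,0,0],[-0.2,0,0,0,0],[-0.3,0,0,0,0]]'|tail -2; python3 -m jog '[[-0.3,0,0,-0.02,0],[-0.3,0,0,-0.04,0],[-1,0,0,-0.04,0],[-1,0,0.035,-0.02,0],[-1,0,0.035,0,0]]'>/dev/null; python3 -m jog '[[-1,0,0.035,0,0],[-1,0,0.04,0,0],[-1,0,0.04,0,0],[-1,0,0.04,0,0],[-1,0,0.04,0,0]]'>/dev/null;python3 -m jog '[[-1,0,0,0,0],[-1,0,0,0,0]]'>/dev/null; python3 -c "
from h import *
grab('top','pics/top3.png');grab('side','pics/side3.png')
a=cv2.imread('pics/top3.png');b=cv2.imread('pics/side3.png')
f=lambda m:cv2.resize(m,None,fx=4,fy=4,interpolation=cv2.INTER_CUBIC)
cv2.imwrite('pics/c8.png',np.hstack([f(a[155:265,235:335]),f(b[150:260,230:330])]))"
```

```text
finger_gap: 0.0558
grip_force: 0.0
```

View pics/c8.png

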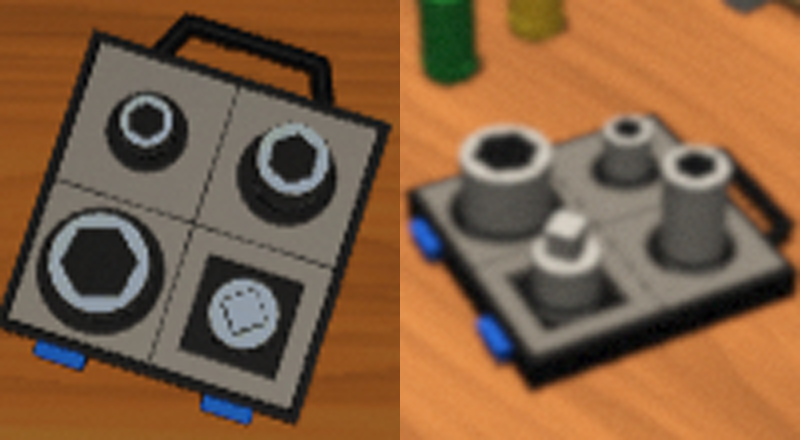

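View pics/top3.png

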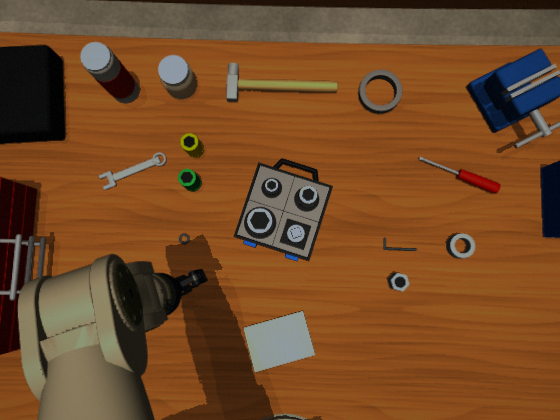

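All four pieces stand upright in their pockets. Tops in the crop: small (146,120), tall (293,158), large (100,257), adapter (243,313). The ring (461,246) and nut (400,282) have not moved. A quick check on centring before handing in.

```bash
python3 -c "
from h import *
c=load('top')
P=p2w(c,[((u+.5)/4-.5+235,(v+.5)/4-.5+155) for u,v in((146,120),(293,158),(100,257),(243,313))],[.053,.083,.065,.051])
print((1000*(P[:,:2]-np.array([OBJ[k] for k in('ps','pm','pl','pq')]))).round(1))"
```

```text
[[ 0.6 -1. ]
 [ 1.2 -0.6]
 [ 3.4 -2.3]
 [-0.1  0.1]]
```

```bash
python3 -c "
from workcell import env
print(env.hand_in())"
```

```text
the job is handed in; nothing more can be done
None
```

I've handed the job in: all four pieces stand upright on their pocket floors, within about 4 mm of centre by the camera, and the spacer ring and hex nut look unmoved; no verdict came back.

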